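# Snap the tabs of a food box lid shut

### The arm

A 6-joint arm with a two-finger parallel gripper is mounted at the origin on a cart in front of the work surface, level with it; the furniture and walls round the work are solid. World frame = base frame: x ahead of the robot, y to its left, z up, the work surface at z = 0. Lengths are in m, angles in rad, forces in N, time in s.
With the tool pointing down it reaches from about 0.25 to 0.725 m from the base axis. Payload 4 kg.
Tool frame: the origin (TCP) lies midway between the tips of the shut fingers; the grasp point (between the pads) lies 19 mm behind it; z points along the fingers, y is the line along which they close (so a half turn about z gives the same grasp; the last joint's range is limited). The gripper opens to 85 mm and grips with 20 to 120 N. Pads are 22 mm wide; open, the fingers measure 114 mm over their backs; the gripper's body (76 mm by 85 mm) begins 54 mm behind the grasp point. The pads swing forward as they close: fully open they stand 13 mm farther back than shut.
Start: joints at [1.282, 0.241, 0.005, 1.335, 0, 1.571], TCP at [0.142, 0.479, 0.204] pointing down, gripper open.
Joint ranges: [-2.72, 2.72], [-1.05, 1.87], [-1.09, 1.28], [-1.99, 2.15], [-1.42, 1.44], [-3.14, 3.14]. Speed limits (rad/s): [2.79, 2.79, 3.14, 3.14, 3.14, 3.14].

### API

Orientations are given as a unit quaternion [x, y, z, w].
In Python, from workcell import bot gives the robot as it stands. The module is installed in compiled form; this text tells all that it offers.
- The arm moves only by the tool drive_tool, never from a script. Its arguments are lists of equal length, an entry for each row: "slide": the shift along the tool's x, y, z scaled (see below), a list of three; "rotation": the turn, a rotation vector about the tool's x, y, z scaled (see below), a list of three. A call has exactly 8 rows; each row is the pose to reach, as a shift and turn from the pose commanded when the call began, along the tool's axes at that moment; what a row does not reach only later rows make up. The controller multiplies each number of a shift by 250 mm and each number of a turn by 0.5 rad. A row lasts 1/8 s, in which the tool goes at most 62.5 mm and 10.7 degrees, less where a joint would pass 70% of its speed; a pose out of reach is approached as far as the arm can. A call with a number of a shift or a turn outside -1 to 1 is refused whole. A call with a gripper value outside its range is refused whole. "gripper" is the opening, from 0 (shut) to 1 (fully open), set as the call begins (left out, the last holds). The fingers move at their own pace and stop on an object; the grip force is fixed at half the most. Time passes only in rows, so rows that repeat a pose let the fingers close, or fill a call up. It gives the time, the measured TCP pose, the force, the opening and the grip force at its end, in the units of the state.
- bot.get_obs(): the state, without advancing time (a new reading comes with each control period).
- bot.camera(name): name is "side" or "top"; returns a dict with "image" (420x560x3 uint8, red, green, blue), "z_map" (420x560 float32, m along the optical axis (not along the pixel's ray), 0 where there is no reading), "camera_matrix" (3x3 intrinsics, pixels), "xyz" and "orientation" of the camera in the world. Camera axes: x right, y up, looking along -z (the intrinsics and any distortion apply to the point x, -y, -z); pixel columns grow to the right and rows downward; lengths in m; the calibration is good to about 2 mm. A picture is of the moment at which its call begins.
- bot.job_done(): hands the job in; it is judged then, once.
The state is a dict: "clock": time; "joint_pos": joint angles; "joint_vel": joint speeds; "tau": joint torques, N m; "eef_pos": TCP position; "tool_rot": TCP orientation; "ft_force": force on the tool from outside, world axes, zero at the start; "ft_torque": the same for the moment, N m; "grip_width": finger opening in m; "grasp_force": force on a finger pad.
Only numpy, scipy, OpenCV 4.12 (cv2) and the standard library are available. Lean on these libraries where they do the work, as an engineer would, in place of code of your own. Each camera call takes 0.05 s, during which the arm holds its last target. There are 200 camera calls.

### The job

Two glass food boxes with clip lids stand on the worktop. Press down the four tabs of the longer, oblong box one after the other until every one is engaged, lying flat on the lid, leaving that box standing where it is. The small square box is still to be filled: leave it alone.

Things in the scene. Friction and masses are not known exactly. Their poses are not given: they have to be found in the camera images.
- long_box: the oblong food box, clear glass, white lid already on: lid 130 mm along the box's x, 190 mm along its y, 74 mm above the worktop; loose, 1.3 kg. Origin: centre of its underside, z up. In the middle of each of the 4 lid edges a grey snap tab, 60 mm wide along the edge, 32 mm long, hinged 22 mm inside the edge, at 72 mm height, points outward. Press it above the lid edge, 22 mm from its hinge
- long_box_tab_a (a joint): angle (rad) of the tab on the box's +x edge: 0.55 to 0.75 open (slopes up and outward, outer end 90 to 95 mm above the worktop), 0 flat (its top 74 mm above the worktop). Hinge line at x = +43 mm, place to press at x = +65, y = 0 mm in the box frame. A stiff hinge: pressing takes 2 to 4 N and it stays where it is left, so press to the stop
- long_box_tab_b (a joint): angle (rad) of the tab on the box's +y edge: 0.55 to 0.75 open (slopes up and outward, outer end 90 to 95 mm above the worktop), 0 flat (its top 74 mm above the worktop). Hinge line at y = +73 mm, place to press at x = 0, y = +95 mm in the box frame. A stiff hinge: pressing takes 2 to 4 N and it stays where it is left, so press to the stop
- long_box_tab_c (a joint): angle (rad) of the tab on the box's -x edge: 0.55 to 0.75 open (slopes up and outward, outer end 90 to 95 mm above the worktop), 0 flat (its top 74 mm above the worktop). Hinge line at x = -43 mm, place to press at x = -65, y = 0 mm in the box frame. A stiff hinge: pressing takes 2 to 4 N and it stays where it is left, so press to the stop
- long_box_tab_d (a joint): angle (rad) of the tab on the box's -y edge: 0.55 to 0.75 open (slopes up and outward, outer end 90 to 95 mm above the worktop), 0 flat (its top 74 mm above the worktop). Hinge line at y = -73 mm, place to press at x = 0, y = -95 mm in the box frame. A stiff hinge: pressing takes 2 to 4 N and it stays where it is left, so press to the stop
- square_box: the small food box, of the same make, glass with a white lid 120 by 120 mm and equally high, its four grey tabs (50 mm wide) also open; to be left alone. Origin: centre of its underside; z up

How it is judged:
By the outcome, as a careful person would: the job done as asked, in the order asked, and still so for the second after the job is handed in, with the robot touching nothing.
It also fails if it takes over 46 s, if anything falls off the work surface, if the arm or the gripper's body presses on something with over 40 N, if the wrist force passes 120 N, or if a joint passes its speed limit or range.

## Working session

There is one attempt and no reset: what is moved stays moved. The work goes in short steps, Python scripts to look and compute and a tool call to move; the robot and the scene stay as the last step left them, time stands still between calls to the robot, and variables do not carry over. Pictures are saved under pics/ and viewed, at most 10 in all, crops included, and the job is handed in when it is done.

Besides the shell and the picture viewer there is one more tool, called in YAML: its name, and indented under it one key for each argument. drive_tool: Moves the arm, as the interface text tells. Shifts and turns lie within -1 to 1; 1 stands for 250 mm of shift or 0.5 rad of turn. Its arguments: {"type":"object","properties":{"slide":{"type":"array","items":{"type":"array","items":{"type":"number"}}},"rotation":{"type":"array","items":{"type":"array","items":{"type":"number"}}},"gripper":{"type":"number"}},"required":["slide","rotation"]}

```bash
mkdir -p pics; cat > h.py <<'E'
import numpy as np, cv2
from workcell import bot
from scipy.spatial.transform import Rotation as R
def cloud(c):
    z=c["z_map"]; K=c["camera_matrix"]; h,w=z.shape
    u,v=np.meshgrid(np.arange(w),np.arange(h))
    p=np.stack([(u-K[0,2])/K[0,0]*z,-(v-K[1,2])/K[1,1]*z,-z],-1)
    return p@R.from_quat(c["orientation"]).as_matrix().T+np.array(c["xyz"])
E
python3 - <<'E'
from h import *
for n in("top","side"):
    c=bot.camera(n); cv2.imwrite(f"pics/{n}0.png",c["image"][:,:,::-1]); np.savez(f"{n}0.npz",**c)
    print(n,c["xyz"],c["orientation"],c["camera_matrix"].tolist(),[k for k in c])
o=bot.get_obs();print(o)
E
```

```text
top [ 0.37345067 -0.06435703  0.94301708] [-0.04640794  0.05637661  0.70982033 -0.70058767] [[481.5997061172779, 0.0, 273.1794766196551], [0.0, 481.5997061172779, 214.68171226817324], [0.0, 0.0, 1.0]] ['image', 'z_map', 'camera_matrix', 'xyz', 'orientation']
side [ 0.45591598 -0.89414635  0.52088134] [ 0.50706255 -0.01323108 -0.01167029  0.86172868] [[485.5447174923087, 0.0, 276.6882125755348], [0.0, 485.5447174923087, 206.473637573062], [0.0, 0.0, 1.0]] ['image', 'z_map', 'camera_matrix', 'xyz', 'orientation']
{'clock': 0.1, 'joint_pos': array([1.28206373e+00, 2.41342050e-01, 3.88800844e-03, 1.33520622e+00,
       2.38310817e-05, 1.57085167e+00]), 'joint_vel': array([-3.61200975e-04, -3.25915229e-03,  2.26013029e-03, -8.29006947e-04,
        9.69930719e-04, -4.23986070e-05]), 'tau': array([-6.01853553e-04, -3.73137832e+01,  2.53010130e+01,  1.08495136e-02,
       -2.34725434e-06, -1.72037947e-06]), 'eef_pos': array([0.14218894, 0.47872508, 0.20321091]), 'tool_rot': array([ 1.43892683e-01,  9.89592859e-01, -9.20561999e-04, -1.45843893e-04]), 'ft_force': array([-0.54183845, -1.09177849, -0.56811067]), 'ft_torque': array([ 0.0447117 , -0.05852558, -0.00820141]), 'grasp_force': 0.0, 'grip_width': 0.08520627495014828}
```

View pics/top0.png

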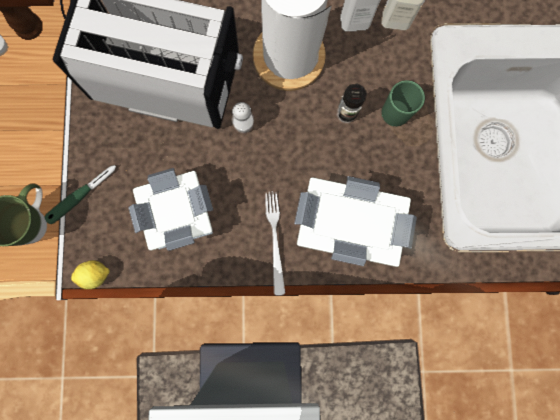

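View pics/side0.png

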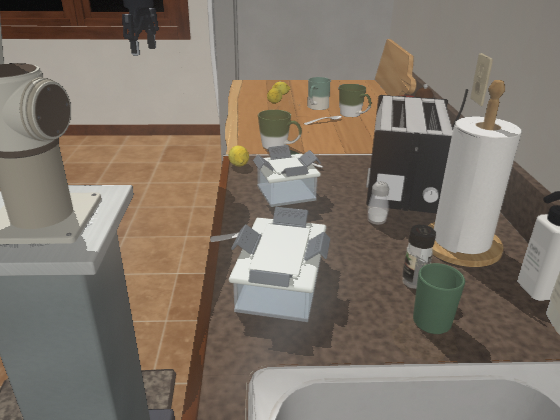

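The top view shows the long box's lid at about (355,222), with corners near (310,180), (412,192), (405,265) and (300,250). The square box is at (172,210). The side view shows the long box at about (280,255), with its four tabs up. A pepper mill and a cup stand on its far (+x) side.

```bash
python3 - <<'E'
from h import *
def rays(c,px):
    K=c["camera_matrix"];px=np.atleast_2d(px).astype(float)
    d=np.stack([(px[:,0]-K[0,2])/K[0,0],-(px[:,1]-K[1,2])/K[1,1],-np.ones(len(px))],-1)
    return d@R.from_quat(c["orientation"]).as_matrix().T
roi={"top":(290,165,425,275),"side":(215,195,340,325)}
cen={}
for n in("top","side"):
    c=dict(np.load(f"{n}0.npz")); P=cloud(c); im=c["image"].astype(int)
    x0,y0,x1,y1=roi[n]; m=np.zeros(im.shape[:2],bool); m[y0:y1,x0:x1]=1
    sat=im.max(-1)-im.min(-1)
    w=m&(im.min(-1)>190)&(sat<25)&(c["z_map"]>0)&(abs(P[...,2]-.074)<.012)
    q=P[w]; print(n,"lid z median",np.median(q[:,2]),len(q))
    # contour on z=.074 plane by rays
    v,u=np.nonzero(w); d=rays(c,np.c_[u,v]); o=c["xyz"]; t=(.074-o[2])/d[:,2]; g=(o+d*t[:,None])[:,:2]
    r=cv2.minAreaRect((g*1000).astype(np.float32)); print(" rect by rays",r)
    r=cv2.minAreaRect((q[:,:2]*1000).astype(np.float32)); print(" rect by depth",r)
    # tabs: grey, higher than lid
    th=m&(P[...,2]>.079)&(P[...,2]<.105)&(c["z_map"]>0)
    k,lab,st,ce=cv2.connectedComponentsWithStats(th.astype(np.uint8))
    for i in range(1,k):
        if st[i,4]>40:
            s=P[lab==i]; print("  tab",st[i,4],ce[i].round(),s.mean(0).round(4),"zmax",np.percentile(s[:,2],98).round(4))
    # everything tall near
    if n=="top":
        tall=(P[...,2]>.06)&(c["z_map"]>0)&(P[...,0]<.85)&(P[...,0]>.1)&(abs(P[...,1])<.6)
        k,lab,st,ce=cv2.connectedComponentsWithStats(tall.astype(np.uint8))
        for i in range(1,k):
            if st[i,4]>60:
                s=P[lab==i]; print("  obj",ce[i].round(),s.min(0).round(3),s.max(0).round(3))
E
```

```text
top lid z median 0.07223468249741472 5439
 rect by rays ((487.200439453125, -224.67630004882812), (187.51718139648438, 128.1416778564453), 77.24337768554688)
 rect by depth ((487.9646301269531, -225.72984313964844), (188.55938720703125, 128.99932861328125), 77.24479675292969)
  tab 537 [362. 187.] [ 0.5477 -0.2398  0.0878] zmax 0.0959
  tab 542 [306. 209.] [ 0.5088 -0.1361  0.0875] zmax 0.0951
  tab 528 [406. 230.] [ 0.4679 -0.3154  0.0867] zmax 0.0942
  tab 532 [349. 254.] [ 0.4267 -0.2122  0.0861] zmax 0.0929
  obj [26.  3.] [0.656 0.147 0.486] [0.663 0.202 0.5  ]
  obj [294.  31.] [ 0.786 -0.171  0.06 ] [ 0.844 -0.061  0.246]
  obj [151.  58.] [ 0.685 -0.022  0.06 ] [0.85  0.291 0.186]
  obj [406.  98.] [ 0.685 -0.363  0.06 ] [ 0.752 -0.298  0.093]
  obj [353.  98.] [ 0.697 -0.251  0.06 ] [ 0.739 -0.21   0.109]
  obj [242. 112.] [ 0.681 -0.037  0.06 ] [ 0.715 -0.005  0.092]
  obj [171. 209.] [0.438 0.032 0.062] [0.589 0.183 0.097]
  obj [355. 221.] [ 0.407 -0.337  0.063] [ 0.572 -0.117  0.099]
  obj [ 22. 213.] [0.45  0.351 0.06 ] [0.568 0.425 0.096]
side lid z median 0.07330278427850945 3337
 rect by rays ((489.9796142578125, -234.70205688476562), (187.6397705078125, 125.54724884033203), 77.0931167602539)
 rect by depth ((490.2818603515625, -226.43505859375), (189.93344116210938, 127.1841812133789), 77.30188751220703)
  tab 421 [290. 214.] [ 0.51   -0.1421  0.087 ] zmax 0.0946
  tab 370 [244. 238.] [ 0.4303 -0.2167  0.0859] zmax 0.0924
  tab 405 [319. 245.] [ 0.551  -0.2446  0.0882] zmax 0.0953
  tab 521 [269. 278.] [ 0.4682 -0.3259  0.0867] zmax 0.0934
```

The two views agree: the lid is 188 x 128 mm at a height of about 73 mm, centred at (0.488, -0.226), with yaw of about -12.8° (up to a half turn). I'm starting the approach with the gripper shut.

drive_tool:
  slide:
    - [-0.08,-0.08,0]
    - [-0.22,-0.21,0]
    - [-0.36,-0.35,0]
    - [-0.5,-0.48,0]
    - [-0.64,-0.61,0]
    - [-0.78,-0.75,0]
    - [-0.92,-0.88,0]
    - [-1,-0.96,0]
  rotation:
    - [0,0,0]
    - [0,0,0]
    - [0,0,0]
    - [0,0,0]
    - [0,0,0]
    - [0,0,0]
    - [0,0,0]
    - [0,0,0]
  gripper: 0

```text
clock: 1.1
eef_pos: [0.3141, 0.1761, 0.2038]
tool_rot: [0.145, 0.989, -0.0, -0.0]
ft_force: [0.3, -0.8, 0.6]
grip_width: 0.0001
grasp_force: 0.0
```

drive_tool:
  slide:
    - [-0.08,-0.08,0]
    - [-0.22,-0.21,0]
    - [-0.36,-0.35,0]
    - [-0.5,-0.48,0]
    - [-0.64,-0.61,0]
    - [-0.78,-0.75,0]
    - [-0.92,-0.88,0]
    - [-1,-0.96,0]
  rotation:
    - [0,0,0]
    - [0,0,0]
    - [0,0,0]
    - [0,0,0]
    - [0,0,0]
    - [0,0,0]
    - [0,0,0]
    - [0,0,0]

```text
clock: 2.1
eef_pos: [0.4855, -0.1252, 0.2033]
tool_rot: [0.145, 0.989, -0.0, -0.0]
ft_force: [-0.5, 0.5, -0.0]
grip_width: -0.0
grasp_force: 0.0
```

```bash
cat >> h.py <<'E'
C=np.array([.488,-.226]); yaw=np.radians(-12.75)
ex=np.array([np.cos(yaw),np.sin(yaw)]); ey=np.array([-ex[1],ex[0]])
T={"a":C+.065*ex,"b":C+.095*ey,"c":C-.065*ex,"d":C-.095*ey}
def units(p):
    o=bot.get_obs(); r=R.from_quat(o["tool_rot"])
    return (r.inv().apply(np.array(p)-o["eef_pos"])/.25).round(3)
E
python3 - <<'E'
from h import *
o=bot.get_obs();print(o["clock"],o["eef_pos"],o["tool_rot"],o["ft_force"],o["grip_width"])
for k in T: print(k,T[k].round(4),units([*T[k],.12]))
E
```

```text
2.1 [ 0.4854942  -0.12523377  0.20327555] [ 1.44871866e-01  9.89450320e-01 -7.70865220e-07 -4.54312217e-04] [-0.45800056  0.4859996  -0.04162487] -2.5141433449607053e-05
a [ 0.5514 -0.2403] [-0.385 -0.366  0.333]
b [ 0.509  -0.1333] [-0.1   -0.004  0.333]
c [ 0.4246 -0.2117] [ 0.134 -0.401  0.333]
d [ 0.467  -0.3187] [-0.151 -0.762  0.333]
```

drive_tool:
  slide:
    - [-0.1,-0.09,0]
    - [-0.24,-0.23,0]
    - [-0.36,-0.34,0]
    - [-0.385,-0.366,0.1]
    - [-0.385,-0.366,0.2]
    - [-0.385,-0.366,0.3]
    - [-0.385,-0.366,0.333]
    - [-0.385,-0.366,0.333]
  rotation:
    - [0,0,0]
    - [0,0,0]
    - [0,0,0]
    - [0,0,0]
    - [0,0,0]
    - [0,0,0]
    - [0,0,0]
    - [0,0,0]

```text
clock: 3.1
eef_pos: [0.5508, -0.2381, 0.1202]
tool_rot: [0.144, 0.99, 0.0, -0.001]
ft_force: [0.4, -0.0, 0.0]
grip_width: 0.0001
grasp_force: 0.0
```

```bash
python3 - <<'E'
from h import *
for n in("top","side"):
    c=bot.camera(n); im=c["image"]
    x0,y0=(270,130) if n=="top" else (200,150)
    cv2.imwrite(f"pics/{n}1.png",cv2.resize(im[y0:y0+170,x0:x0+190],None,fx=3,fy=3)[:,:,::-1])
o=bot.get_obs();print(o["clock"],o["eef_pos"],units([*T["a"],.074]))
a,b=cv2.imread("pics/top1.png"),cv2.imread("pics/side1.png"); cv2.imwrite("pics/both1.png",cv2.resize(np.hstack([a,b]),(800,358)))
E
```

```text
3.2 [ 0.55182927 -0.23856386  0.12179142] [-0.    -0.007  0.191]
```

View pics/both1.png

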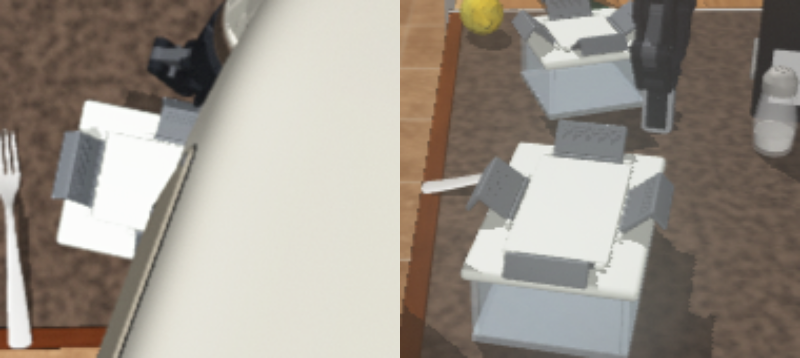

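The side crop shows the finger tip at about (657,130), above and behind the +x tab at (648,205). That gap looks larger than expected, so I'll check it numerically.

```bash
python3 - <<'E'
from h import *
c=bot.camera("side"); P=cloud(c); o=bot.get_obs()
K=c["camera_matrix"]
def proj(p):
    q=R.from_quat(c["orientation"]).inv().apply(np.array(p)-c["xyz"]); return K[0,0]*q[0]/-q[2]+K[0,2],K[1,1]*-q[1]/-q[2]+K[1,2]
print("tcp proj",proj(o["eef_pos"]),"a proj",proj([*T["a"],.088]), o["eef_pos"])
m=(abs(P[...,:2]-o["eef_pos"][:2]).max(-1)<.04)&(P[...,2]>.1)&(P[...,2]<.16)&(c["z_map"]>0)
s=P[m];print(len(s))
for lo in np.arange(.1,.16,.01):
    t=s[(s[:,2]>=lo)&(s[:,2]<lo+.01)]
    if len(t):print(lo.round(2),len(t),t.min(0).round(3),t.max(0).round(3))
E
```

```text
tcp proj (np.float64(320.66825407185536), np.float64(225.23423719973104)) a proj (np.float64(319.2347939083804), np.float64(243.8319794284245)) [ 0.55203319 -0.23865476  0.12209797]
64
0.14 4 [ 0.543 -0.245  0.149] [ 0.555 -0.242  0.15 ]
0.15 60 [ 0.541 -0.253  0.15 ] [ 0.563 -0.241  0.16 ]
```

```bash
python3 - <<'E'
from h import *
c=bot.camera("side"); o=bot.get_obs(); print(o["eef_pos"],o["joint_pos"],o["clock"])
im=c["image"][130:270,250:390].copy(); im=cv2.resize(im,None,fx=4,fy=4,interpolation=cv2.INTER_NEAREST)
cv2.circle(im,(int(70.7*4),int(95.2*4)),4,(255,0,0),1)
cv2.imwrite("pics/z.png",im[:,:,::-1]); print(c["z_map"][200:232:2,312:332:3].round(3))
E
```

```text
[ 0.55203189 -0.23865613  0.12211745] [-4.08034290e-01  4.82373542e-01  1.41265618e-01  1.22725381e+00
 -4.12576087e-05 -1.19345228e-01] 3.3
[[1.095 0.742 0.734 0.734 0.733 0.738 0.747]
 [1.092 0.744 0.735 0.733 0.733 0.74  0.752]
 [1.084 0.744 0.736 0.736 0.735 0.742 0.756]
 [1.075 0.75  0.739 0.738 0.737 0.741 1.073]
 [1.067 0.748 0.74  0.738 0.738 0.746 1.07 ]
 [1.059 0.752 0.75  0.742 0.739 0.747 1.059]
 [1.05  1.051 1.054 0.751 0.749 0.748 1.053]
 [1.041 1.042 1.046 1.046 1.045 1.045 1.049]
 [1.041 1.037 1.038 1.035 1.039 1.04  1.041]
 [1.027 1.03  1.031 1.03  1.028 1.029 1.029]
 [1.023 1.024 1.021 1.024 1.025 1.021 1.026]
 [1.017 1.015 1.017 1.014 1.016 1.014 1.015]
 [0.874 0.874 0.874 0.874 1.008 1.01  1.006]
 [0.866 0.866 0.866 0.868 0.87  1.003 0.999]
 [0.859 0.86  0.859 0.861 0.866 0.995 0.998]
 [0.858 0.855 0.857 0.858 0.857 0.99  0.989]]
```

View pics/z.png

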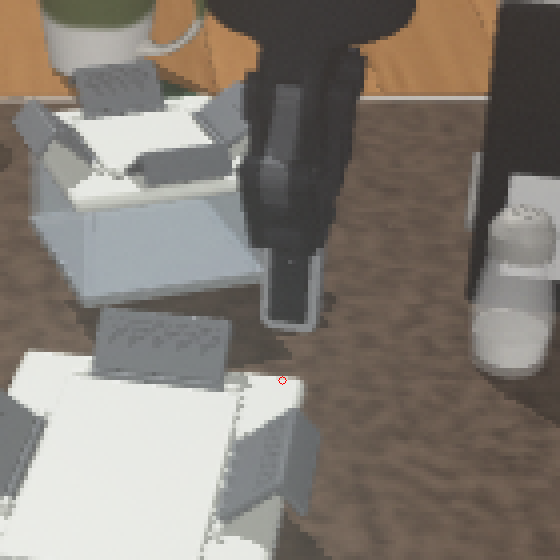

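The finger tip appears at about (282,328) in this crop. That puts its underside about 26 mm above the reported TCP, so I'll descend in stages and go by force.

drive_tool:
  slide:
    - [0,-0.007,0.02]
    - [0,-0.007,0.045]
    - [0,-0.007,0.07]
    - [0,-0.007,0.095]
    - [0,-0.007,0.12]
    - [0,-0.007,0.145]
    - [0,-0.007,0.168]
    - [0,-0.007,0.168]
  rotation:
    - [0,0,0]
    - [0,0,0]
    - [0,0,0]
    - [0,0,0]
    - [0,0,0]
    - [0,0,0]
    - [0,0,0]
    - [0,0,0]

```text
clock: 4.3
eef_pos: [0.5503, -0.2398, 0.0781]
tool_rot: [0.144, 0.99, 0.0, -0.001]
ft_force: [-0.5, 0.2, 0.2]
grip_width: 0.0002
grasp_force: 0.0
```

```bash
cat >> h.py <<'E'
def look(tag):
    c=bot.camera("side"); P=cloud(c); o=bot.get_obs()
    print("clock",o["clock"],"tcp",o["eef_pos"].round(4),"F",o["ft_force"].round(1))
    v=c["z_map"]>0
    for k in T:
        d=P[...,:2]-C; out={"a":ex,"b":ey,"c":-ex,"d":-ey}[k]; r=d@out; t=d@np.array([-out[1],out[0]])
        e=.065 if k in "ac" else .095
        m=v&(abs(t)<.026)&(r>e-.006)&(r<e+.004)&(P[...,2]>.06)&(P[...,2]<.1)
        print(k,m.sum(),"z at press line",np.median(P[m][:,2]).round(4) if m.any() else None)
    im=cv2.resize(c["image"][130:330,200:400],None,fx=2.5,fy=2.5); cv2.imwrite(f"pics/{tag}.png",im[:,:,::-1])
    return c,P
E
python3 - <<'E'
from h import *
c,P=look("a1"); print(units([*T["a"],.074]))
E
```

```text
clock 4.35 tcp [ 0.5505 -0.24    0.0785] F [-0.1 -0.4  0.7]
a 129 z at press line 0.0902
b 133 z at press line 0.0921
c 104 z at press line 0.0907
d 207 z at press line 0.0682
[-0.004 -0.     0.018]
```

View pics/a1.png

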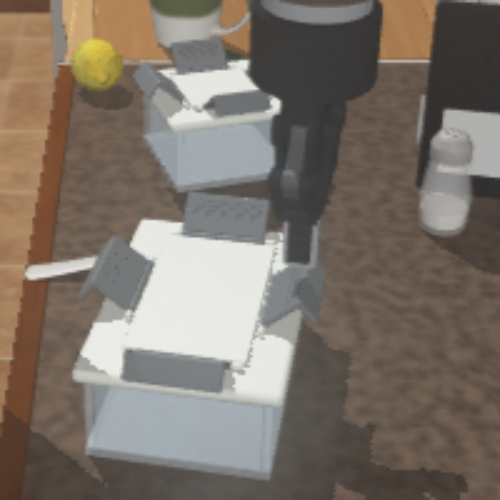

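The tab at (295,293) is still open. The fingers end at (300,262), and there was no force, so the offset of about 26 mm is real. I'll keep going down.

drive_tool:
  slide:
    - [0,0,0.015]
    - [0,0,0.03]
    - [0,0,0.045]
    - [0,0,0.06]
    - [0,0,0.075]
    - [0,0,0.085]
    - [0,0,0.09]
    - [0,0,0.09]
  rotation:
    - [0,0,0]
    - [0,0,0]
    - [0,0,0]
    - [0,0,0]
    - [0,0,0]
    - [0,0,0]
    - [0,0,0]
    - [0,0,0]

```text
clock: 5.35
eef_pos: [0.5495, -0.2397, 0.0554]
tool_rot: [0.144, 0.99, 0.0, -0.001]
ft_force: [0.3, -0.5, 1.0]
grip_width: 0.0001
grasp_force: 0.4
```

```bash
python3 - <<'E'
from h import *
c,P=look("a2")
E
```

```text
clock 5.4 tcp [ 0.5495 -0.2397  0.0555] F [-0.6 -0.3  0.3]
a 106 z at press line 0.082
b 140 z at press line 0.0918
c 106 z at press line 0.0904
d 206 z at press line 0.0684
```

View pics/a2.png

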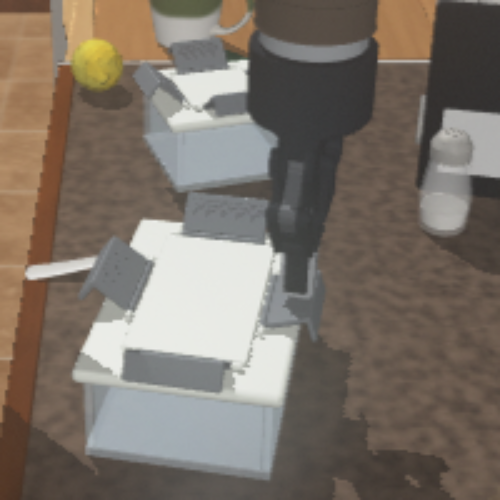

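Tab a at (297,300) is now partly pressed down, and the lid hasn't moved. I'll press on to the stop.

drive_tool:
  slide:
    - [0.005,0,0.008]
    - [0.005,0,0.014]
    - [0.005,0,0.02]
    - [0.005,0,0.025]
    - [0.005,0,0.03]
    - [0.005,0,0.034]
    - [0.005,0,0.036]
    - [0.005,0,0.036]
  rotation:
    - [0,0,0]
    - [0,0,0]
    - [0,0,0]
    - [0,0,0]
    - [0,0,0]
    - [0,0,0]
    - [0,0,0]
    - [0,0,0]

```text
clock: 6.4
eef_pos: [0.5495, -0.2397, 0.0472]
tool_rot: [0.144, 0.99, -0.0, -0.0]
ft_force: [0.8, 0.1, 2.1]
grip_width: -0.0
grasp_force: 0.8
```

```bash
python3 - <<'E'
from h import *
c,P=look("a3")
E
```

```text
clock 6.45 tcp [ 0.5494 -0.2397  0.0472] F [1.  0.2 1.3]
a 116 z at press line 0.0816
b 134 z at press line 0.0921
c 107 z at press line 0.0905
d 216 z at press line 0.0885
```

drive_tool:
  slide:
    - [0,0,0.003]
    - [0,0,0.006]
    - [0,0,0.008]
    - [0,0,0.01]
    - [0,0,0.012]
    - [0,0,0.013]
    - [0,0,0.014]
    - [0,0,0.014]
  rotation:
    - [0,0,0]
    - [0,0,0]
    - [0,0,0]
    - [0,0,0]
    - [0,0,0]
    - [0,0,0]
    - [0,0,0]
    - [0,0,0]

```text
clock: 7.45
eef_pos: [0.5496, -0.2397, 0.0469]
tool_rot: [0.144, 0.99, -0.0, 0.001]
ft_force: [-4.2, 2.5, 17.5]
grip_width: 0.0001
grasp_force: 8.6
```

```bash
python3 - <<'E'
from h import *
c,P=look("a4")
E
```

```text
clock 7.5 tcp [ 0.5495 -0.2397  0.0468] F [-4.   2.5 17. ]
a 114 z at press line 0.0793
b 136 z at press line 0.092
c 106 z at press line 0.0907
d 211 z at press line 0.0883
```

View pics/a4.png

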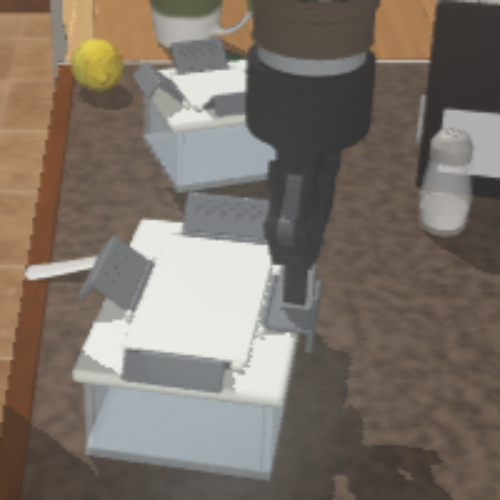

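The wrist reads 17 N with the TCP no longer going down, so tab a is at its stop at TCP z ≈ 0.047. Now I'll lift and move over b.

drive_tool:
  slide:
    - [0,0,-0.12]
    - [0,0,-0.26]
    - [0.04,0.05,-0.3]
    - [0.12,0.15,-0.3]
    - [0.21,0.26,-0.3]
    - [0.27,0.34,-0.3]
    - [0.285,0.362,-0.27]
    - [0.285,0.362,-0.26]
  rotation:
    - [0,0,0]
    - [0,0,0]
    - [0,0,0]
    - [0,0,0]
    - [0,0,0]
    - [0,0,0]
    - [0,0,0]
    - [0,0,0]

```text
clock: 8.5
eef_pos: [0.5058, -0.132, 0.1073]
tool_rot: [0.143, 0.99, -0.0, -0.001]
ft_force: [-0.3, 0.1, -0.0]
grip_width: 0.0003
grasp_force: 0.0
```

```bash
python3 - <<'E'
from h import *
c,P=look("b0")
w=(c["image"].min(-1)>190)&(abs(P[...,2]-.074)<.006)&(np.linalg.norm(P[...,:2]-C,axis=-1)<.14)
print(cv2.minAreaRect((P[w][:,:2]*1000).astype(np.float32)))
for k in T: print(k,units([*T[k],.045]))
E
```

```text
clock 8.55 tcp [ 0.5062 -0.1326  0.1073] F [-0.1 -0.  -0.4]
a 113 z at press line 0.0747
b 132 z at press line 0.0921
c 105 z at press line 0.0905
d 206 z at press line 0.0688
((490.63665771484375, -227.22129821777344), (190.3557586669922, 127.27279663085938), 76.98118591308594)
a [-0.297 -0.362  0.249]
b [-0.012  0.     0.249]
c [ 0.222 -0.396  0.25 ]
d [-0.062 -0.758  0.249]
```

Tab a is flat (its top is at 74.7 mm) and the box hasn't moved. Pressing b.

drive_tool:
  slide:
    - [-0.012,0,0.07]
    - [-0.012,0,0.12]
    - [-0.012,0,0.155]
    - [-0.012,0,0.185]
    - [-0.012,0,0.21]
    - [-0.012,0,0.235]
    - [-0.012,0,0.255]
    - [-0.012,0,0.256]
  rotation:
    - [0,0,0]
    - [0,0,0]
    - [0,0,0]
    - [0,0,0]
    - [0,0,0]
    - [0,0,0]
    - [0,0,0]
    - [0,0,0]

```text
clock: 9.55
eef_pos: [0.5103, -0.1336, 0.0468]
tool_rot: [0.144, 0.99, -0.0, 0.001]
ft_force: [-3.3, 2.1, 16.4]
grip_width: 0.0001
grasp_force: 8.0
```

drive_tool:
  slide:
    - [0,0,-0.12]
    - [0,0,-0.26]
    - [0.04,-0.07,-0.3]
    - [0.1,-0.18,-0.3]
    - [0.17,-0.29,-0.3]
    - [0.22,-0.37,-0.3]
    - [0.234,-0.396,-0.27]
    - [0.234,-0.396,-0.26]
  rotation:
    - [0,0,0]
    - [0,0,0]
    - [0,0,0]
    - [0,0,0]
    - [0,0,0]
    - [0,0,0]
    - [0,0,0]
    - [0,0,0]

```text
clock: 10.55
eef_pos: [0.4244, -0.2118, 0.1085]
tool_rot: [0.145, 0.989, 0.0, -0.001]
ft_force: [0.6, -0.3, 0.7]
grip_width: -0.0002
grasp_force: 0.0
```

```bash
python3 - <<'E'
from h import *
c,P=look("c0")
for k in T: print(k,units([*T[k],.0433]))
E
```

```text
clock 10.6 tcp [ 0.4248 -0.2114  0.1084] F [-0.6  0.5  0.2]
a 111 z at press line 0.0748
b 80 z at press line 0.0749
c 107 z at press line 0.0903
d 209 z at press line 0.0885
a [-0.519  0.033  0.259]
b [-0.234  0.395  0.26 ]
c [ 0.    -0.001  0.26 ]
d [-0.285 -0.363  0.26 ]
```

Tabs a and b are flat. Pressing c, then moving to d.

drive_tool:
  slide:
    - [0,0,0.07]
    - [0,0,0.12]
    - [0,0,0.155]
    - [0,0,0.185]
    - [0,0,0.215]
    - [0,0,0.24]
    - [0,0,0.26]
    - [0,0,0.26]
  rotation:
    - [0,0,0]
    - [0,0,0]
    - [0,0,0]
    - [0,0,0]
    - [0,0,0]
    - [0,0,0]
    - [0,0,0]
    - [0,0,0]

```text
clock: 11.6
eef_pos: [0.4257, -0.2118, 0.0468]
tool_rot: [0.144, 0.99, -0.0, 0.001]
ft_force: [-6.8, 2.7, 17.4]
grip_width: -0.0001
grasp_force: 8.7
```

drive_tool:
  slide:
    - [0,0,-0.12]
    - [0,0,-0.26]
    - [-0.04,-0.06,-0.3]
    - [-0.12,-0.16,-0.3]
    - [-0.21,-0.27,-0.3]
    - [-0.27,-0.34,-0.3]
    - [-0.285,-0.363,-0.27]
    - [-0.285,-0.363,-0.26]
  rotation:
    - [0,0,0]
    - [0,0,0]
    - [0,0,0]
    - [0,0,0]
    - [0,0,0]
    - [0,0,0]
    - [0,0,0]
    - [0,0,0]

```text
clock: 12.6
eef_pos: [0.4673, -0.3186, 0.1084]
tool_rot: [0.144, 0.99, 0.001, -0.001]
ft_force: [0.5, 0.8, -0.3]
grip_width: 0.0002
grasp_force: 0.0
```

```bash
python3 - <<'E'
from h import *
c,P=look("d0")
for k in "cd": print(k,units([*T[k],.0433]))
E
```

```text
clock 12.65 tcp [ 0.4671 -0.318   0.1084] F [-0.6  0.6  0.7]
a 112 z at press line 0.0747
b 65 z at press line 0.0751
c 103 z at press line 0.0748
d 214 z at press line 0.0881
c [0.283 0.359 0.261]
d [-0.001 -0.003  0.26 ]
```

drive_tool:
  slide:
    - [0,0,0.07]
    - [0,0,0.12]
    - [0,0,0.155]
    - [0,0,0.185]
    - [0,0,0.215]
    - [0,0,0.24]
    - [0,0,0.26]
    - [0,0,0.26]
  rotation:
    - [0,0,0]
    - [0,0,0]
    - [0,0,0]
    - [0,0,0]
    - [0,0,0]
    - [0,0,0]
    - [0,0,0]
    - [0,0,0]

```text
clock: 13.65
eef_pos: [0.4685, -0.3192, 0.0468]
tool_rot: [0.144, 0.99, -0.0, 0.001]
ft_force: [-3.8, 1.0, 13.2]
grip_width: 0.0002
grasp_force: 6.7
```

drive_tool:
  slide:
    - [0,0,-0.12]
    - [0,0,-0.26]
    - [0,0,-0.4]
    - [0,0,-0.55]
    - [0,0,-0.7]
    - [0,0,-0.75]
    - [0,0,-0.75]
    - [0,0,-0.75]
  rotation:
    - [0,0,0]
    - [0,0,0]
    - [0,0,0]
    - [0,0,0]
    - [0,0,0]
    - [0,0,0]
    - [0,0,0]
    - [0,0,0]

```text
clock: 14.65
eef_pos: [0.4672, -0.3183, 0.2301]
tool_rot: [0.144, 0.99, 0.001, -0.002]
ft_force: [-0.6, -0.2, 0.2]
grip_width: 0.0001
grasp_force: 0.0
```

```bash
python3 - <<'E'
from h import *
c,P=look("end")
w=(c["image"].min(-1)>190)&(abs(P[...,2]-.074)<.006)&(np.linalg.norm(P[...,:2]-C,axis=-1)<.14)
print(cv2.minAreaRect((P[w][:,:2]*1000).astype(np.float32)))
E
```

```text
clock 14.7 tcp [ 0.4672 -0.3183  0.23  ] F [-0.5 -0.2 -0.1]
a 111 z at press line 0.0747
b 87 z at press line 0.0749
c 106 z at press line 0.0748
d 132 z at press line 0.0749
((490.3089599609375, -227.8506622314453), (188.51930236816406, 126.88967895507812), 77.08551025390625)
```

View pics/end.png

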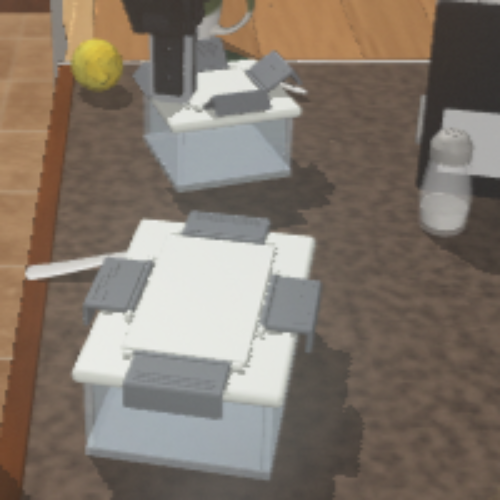

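All four tabs, at (228,225), (118,283), (293,303) and (178,380), lie flat. The long box is where it was and the square box is untouched.

```bash
python3 -c "
from workcell import bot
print(bot.job_done())"
```

```text
the job is handed in; nothing more can be done
None
```

All four tabs of the long box are pressed flat (tops measured at about 75 mm), the box is still in place, the square box is untouched, and the job was handed in at about 15 s.

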